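# Lay out the cabinet feet

## Robot

A 7-joint arm with a two-finger parallel gripper is mounted at the origin on the work surface. World frame = base frame: x ahead of the robot, y to its left, z up, the work surface at z = 0. Lengths are in m, angles in rad, forces in N, time in s.
With the tool pointing down it reaches from about 0.425 to 0.925 m from the base axis. Payload 6.8 kg.
Tool frame: the origin (TCP) lies on the centre line of the jaws, within the pads' length; the fingertips stand bot.tip_reach ahead of it and the grasp point (between the pads) lies 3 mm ahead of it (bot.tip_reach is the distance from the TCP to the fingertips, in m); z points along the fingers, y is the line along which they close (so a half turn about z gives the same grasp; the last joint's range is limited). The gripper opens to 85 mm and grips with 20 to 120 N. Pads are 22 mm wide; open, the fingers measure 114 mm over their backs; the gripper's body (76 mm by 85 mm) begins 54 mm behind the grasp point. The pads swing forward as they close: fully open they stand 13 mm farther back than shut.
Start: joints at [1.239, 0.477, 0.022, 1.555, -0.011, 1.109, -0.083], TCP at [0.15, -0.658, 0.253] pointing down, gripper open.
Joint ranges: [-2.96, 2.96], [-0.34, 2.1], [-1.41, 1.46], [0.24, 2.44], [-1.37, 4.51], [0.17, 1.92], [-2.96, 2.96]. Speed limits (rad/s): [2.39, 2.39, 3.14, 3.14, 3.14, 3.14, 3.14].

## Interface

Orientations are given as a unit quaternion [w, x, y, z].
In Python, from station import bot gives the robot as it stands.
- The arm moves only by the tool jog_arm, never from a script. Its argument "deltas" is a list of rows, each a list of 7 numbers: the shift along the world's x, y, z in m, then the turn, a rotation vector about the world's x, y, z in rad, then the opening, from 0 (shut) to 1 (fully open). In form: [[x, y, z, rx, ry, rz, grip], ...]. A call has 1 to 10 rows; each row shifts and turns the commanded pose from where the row before left it; what a row does not reach is not made up. A row lasts 1/10 s, in which the tool goes at most 50 mm and 8.59 degrees, less where a joint would pass 70% of its speed; a pose out of reach is approached as far as the arm can. A call with a gripper value outside its range is refused whole. The fingers move at their own pace and stop on an object; "newtons" is the grip in N (left out, the last holds). Time passes only in rows, so rows that do not move let the fingers close. It gives the time, the measured TCP pose, the force, the opening and the grip force at its end, in the units of the state.
- bot.get_obs(): the state, without advancing time (a new reading comes with each control period).
- bot.read_camera(name): name is "scene" or "top"; returns a dict with "img" (480x640x3 uint8, red, green, blue), "K" (3x3 intrinsics, pixels), "dist_coeffs" ([k1, k2, p1, p2, k3] as OpenCV has them; the pictures are not rectified), "eye" and "attitude" of the camera in the world. Camera axes: x right, y down, z forward; pixel columns grow to the right and rows downward; lengths in m; the calibration is good to about 2 mm. A picture is of the moment at which its call begins. There is no depth.
- bot.hand_in(): hands the job in; it is judged then, once.
The state is a dict: "t": time; "q": joint angles; "joint_vel": joint speeds; "joint_torque": joint torques, N m; "eef_pos": TCP position; "tool_rot": TCP orientation; "contact_force": force on the tool from outside, world axes, zero at the start; "torque": the same for the moment, N m; "gripper_width": opening from 0.0 (shut) to 1.0 (fully open); "grasp_force": force on a finger pad.
Only numpy, scipy, OpenCV 4.12 (cv2) and the standard library are available. Lean on these libraries where they do the work, as an engineer would, in place of code of your own. Each camera call takes 0.05 s, during which the arm holds its last target. There are 200 camera calls.

## Task

Take the stack of cabinet-foot parts apart and set each of the three sockets, collar upwards, centred on the marked outline of its own shape and lined up with it; then stand the leg in the collar of the square socket once that is free and on its outline. The leg is on top of the stack, so set it aside upright on bare plywood meanwhile. Lower every part rather than dropping it, let nothing tip over, and leave the hinge and the tape measure where they lie.

Things in the scene. Friction and masses are not known exactly. Their poses are not given: they have to be found in the camera images.
- square_socket_c (a point): Square socket, the bottom part of the stack: black plastic, a flat 104 x 104 mm plate 5 mm thick with a round collar standing on its middle (outside diameter 62 mm, inside 54 mm, 25 mm tall, open above, floor at the plate's top face). 30 mm high in all, about 140 g. The point is at its centre, 15 mm above its underside; z up through the collar, x and y along the plate's sides.
- round_socket_c (a point): Round socket, second from the bottom, its plate lying on the square socket's collar: black plastic, a round plate 84 mm across and 5 mm thick with a collar of 46 mm outside, 36 mm inside diameter, 25 mm tall. 30 mm high in all, about 90 g. The point is at its centre, 15 mm above its underside; z up.
- oblong_socket_c (a point): Oblong socket, third from the bottom, on the round socket's collar: black plastic, a plate 84 x 46 mm with rounded (half-circle) ends, 5 mm thick, with a collar of 36 mm outside, 26 mm inside diameter, 25 mm tall. 30 mm high in all, about 60 g. The point is at its centre, 15 mm above its underside; z up, x along the 84 mm length.
- leg_c (a point): Leg, on top of the stack, standing loose on the oblong socket's collar: a black plastic round bar 30 mm in diameter with a wider foot (38 mm across, 10 mm tall) at its lower end, 80 mm tall in all, grey disc on its top, about 90 g. The point is at its centre, 40 mm above its underside; z up. Its foot fits loosely into the collar of the square socket only. The strip of plywood straight ahead of the robot around x = 0.43, y = 0 (60 mm each way) is always bare.
- square_outline: Outline of the square socket drawn on the plywood in dark marker: a square of 115 mm (middle of the 3 mm line) with a small cross in its centre; only a drawing, no height. Origin at its centre on the work surface (z = 0), x and y along its sides. A quarter turn either way fits as well.
- round_outline: Outline of the round socket, likewise: a circle 95 mm across with a small cross. Origin at its centre on the work surface.
- oblong_outline: Outline of the oblong socket, likewise: an oblong 95 x 57 mm with half-circle ends and a small cross. Origin at its centre on the work surface, x along its length. A half turn fits as well.
- hinge_c (a point): A loose steel cabinet hinge lying among the things, about 70 x 33 mm, 12 mm high; the point is at its centre. To be left alone.
- tape_c (a point): A loose yellow tape measure lying flat, 70 x 66 mm, 36 mm high; the point is at its centre. To be left alone.
Not all that is in view belongs to the job. What is shaped like the part that bears square_socket_c but blue or orange is not meant.

How it is judged:
At the end, for the whole second after the job is handed in: Each socket lies flat on the plywood within 10 mm of the centre of its own outline, square and oblong lined up within 0.2 rad (symmetric turns count); the leg stands upright on the floor of the square socket's collar within 11 mm of its centre; all upright within 0.08 rad and at rest (horizontal distance between square_socket_c and square_outline below 0.01 m and height (world z) of each of square_socket_c, round_socket_c, oblong_socket_c below 0.019 m and angle between each of square_socket_c, round_socket_c, oblong_socket_c, leg_c's own z axis and vertical below 0.08 rad and (angle between the x axis of square_socket_c and the x axis of square_outline, either way round below 0.2 rad or angle between the x axis of square_socket_c and the y axis of square_outline, either way round below 0.2 rad) and horizontal distance between round_socket_c and round_outline below 0.01 m and horizontal distance between oblong_socket_c and oblong_outline below 0.01 m and angle between the x axis of oblong_socket_c and the x axis of oblong_outline, either way round below 0.2 rad and horizontal distance between leg_c and square_socket_c below 0.011 m and z of leg_c in the frame of square_socket_c below 0.034 m and linear speed of each of square_socket, round_socket, oblong_socket, leg below 0.02 m/s); the robot touches nothing.
It fails at once if a part tips over (leans more than 0.8 rad) (angle between any of square_socket_c, round_socket_c, oblong_socket_c, leg_c's own z axis and vertical above 0.8 rad).
It fails at once if a part is dropped (faster than 0.8 m/s while the fingers do not touch it, a fall of some 33 mm) ((linear speed of square_socket above 0.8 m/s and contact force between square_socket and the fingers below 0.05 N) or (linear speed of round_socket above 0.8 m/s and contact force between round_socket and the fingers below 0.05 N) or (linear speed of oblong_socket above 0.8 m/s and contact force between oblong_socket and the fingers below 0.05 N) or (linear speed of leg above 0.8 m/s and contact force between leg and the fingers below 0.05 N)).
It fails at once if the hinge or the tape measure is moved by more than 20 mm (distance of any of hinge_c, tape_c from where it was at the start of the episode above 0.02 m).
It also fails if it takes over 128 s, if anything falls off the work surface, if the arm or the gripper's body presses on something with over 40 N, if the wrist force passes 120 N, or if a joint passes its speed limit or range.

## Working session

There is one attempt and no reset: what is moved stays moved. The work goes in short steps, Python scripts to look and compute and a tool call to move; the robot and the scene stay as the last step left them, time stands still between calls to the robot, and variables do not carry over. Pictures are saved under pics/ and viewed, at most 14 in all, crops included, and the job is handed in when it is done.

Besides the shell and the picture viewer there is one more tool, called after ">>>" by a JSON object that holds its "op" and its "data", one argument or row to a line. jog_arm: Moves the arm, as the interface text tells. Its arguments: {"type":"object","properties":{"deltas":{"type":"array"},"newtons":{"type":"number"}},"required":["deltas"]}

```bash
ls; mkdir -p pics; cat > h.py <<'E'
import numpy as np, cv2
from station import bot
from scipy.spatial.transform import Rotation as R
def q2R(q): return R.from_quat([q[1],q[2],q[3],q[0]]).as_matrix()
def cam(n):
    c=bot.read_camera(n); a=np.array(c["attitude"],float)
    c["R"]=a if a.shape==(3,3) else q2R(a); return c
def ray(c,px):
    p=cv2.undistortPoints(np.array(px,float).reshape(-1,1,2),np.array(c["K"]),np.array(c["dist_coeffs"])).reshape(-1,2)
    return np.c_[p,np.ones(len(p))]@c["R"].T
def onz(c,px,z):
    d=ray(c,px); e=np.array(c["eye"]); return e+d*((z-e[2])/d[:,2])[:,None]
def save(n,img): cv2.imwrite("pics/"+n,img[...,::-1])
E
python3 - <<'E'
from h import *
for n in ("scene","top"):
    c=cam(n); save(n+"0.png",c["img"]); print(n,c["eye"],c["attitude"],c["K"],c["dist_coeffs"])
    print(c["R"])
o=bot.get_obs(); print(o, bot.tip_reach)
E
```

```text
pics
scene [ 1.01492017 -0.18092703  0.86950294] [-0.29132403  0.79366539  0.50173368 -0.18299967] [[467.25984877   0.         316.58192555]
 [  0.         467.25984877 240.31417596]
 [  0.           0.           1.        ]] [0.02252032 0.         0.         0.         0.        ]
[[ 0.42954887  0.68979291 -0.58281516]
 [ 0.90304171 -0.32678724  0.27879341]
 [ 0.00185316 -0.64606179 -0.76328286]]
top [0.26319086 0.08779978 1.26223866] [-0.05157745  0.71428625 -0.6947761   0.06649126] [[523.88288151   0.         322.35177649]
 [  0.         523.88288151 239.40732462]
 [  0.           0.           1.        ]] [-0.03823573  0.          0.          0.          0.        ]
[[ 0.02573017 -0.98567913  0.16665715]
 [-0.99939693 -0.02925188 -0.01871095]
 [ 0.02331803 -0.16607521 -0.98583736]]
{'t': 0.1, 'q': array([ 1.23888759,  0.47773784,  0.02236165,  1.55634274, -0.01147508,
        1.10929197, -0.08310056]), 'joint_vel': array([ 0.00189509, -0.00052203, -0.00198989, -0.00291369,  0.00054084,
        0.00105852, -0.00098992]), 'joint_torque': array([ 2.83191177e-03, -5.97764969e+01,  1.61289018e+00, -2.81957889e+01,
        1.27759221e-02,  4.99271511e-03,  1.11973176e-05]), 'eef_pos': array([ 0.14967815, -0.65769191,  0.25241376]), 'tool_rot': array([-8.08655632e-04,  9.93744128e-01,  1.11677780e-01, -1.67102020e-04]), 'contact_force': array([-0.15485913, -1.22668177,  0.00522735]), 'torque': array([-0.00799755,  0.04317238,  0.00504622]), 'grasp_force': 0.0, 'gripper_width': 1.0035723090605557} 0.022
```

View pics/scene0.png

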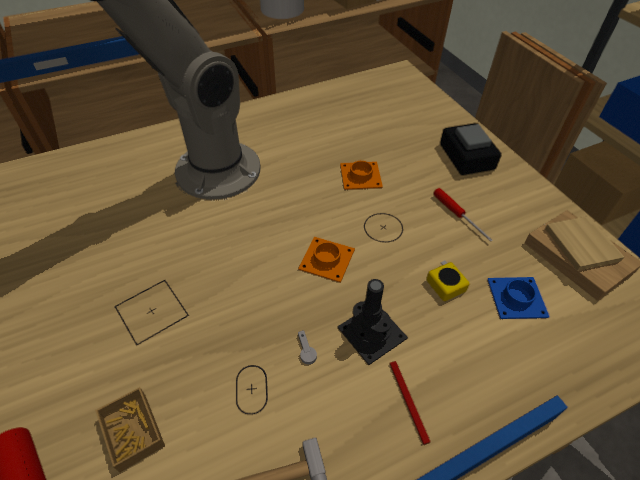

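View pics/top0.png

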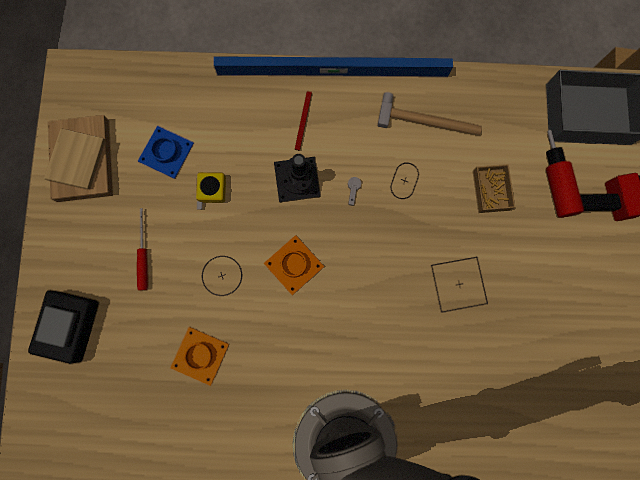

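Scene view: the stack is black at (372,325), with the leg on top at (376,285). Top view: the stack is at (297,178). Outlines in the top view are square (459,284), round (222,275) and oblong (404,180). The hinge is at (354,190) and the tape at (210,187).

Look-alikes for the square socket in the top view: orange (295,264), orange (200,355), blue (166,151) and black (297,178). I choose the black one, which is in the stack under the leg, and check it in a crop.

```bash
cat >> h.py <<'E'
def world_pts(c,box,z,thr=75,mode="dark"):
    x0,y0,x1,y1=box; im=c["img"][y0:y1,x0:x1].astype(int)
    m=(im.max(2)<thr).astype(np.uint8)
    n,l,s,_=cv2.connectedComponentsWithStats(m,connectivity=8)
    return m,l,s
def outline(c,box,thr):
    m,l,s=world_pts(c,box,0,thr)
    w=0
    k=1+np.argmax(np.maximum(s[1:,2],s[1:,3]))
    yx=np.argwhere(l==k); P=onz(c,yx[:,::-1]+np.array(box[:2]),0)[:,:2]
    r=cv2.minAreaRect((P*1000).astype(np.float32)); return r
E
python3 - <<'E'
from h import *
T=cam("top");S=cam("scene")
for n,bt,bs in (("sq",(420,245,500,325),(105,270,200,355)),("rd",(190,245,255,305),(355,205,412,250)),("ob",(382,152,428,208),(225,355,280,425))):
    for c,b in ((T,bt),(S,bs)):
        for thr in (80,100): print(n,thr,outline(c,b,thr))
a=cv2.resize(T["img"][130:230,230:380],None,fx=5,fy=5,interpolation=cv2.INTER_CUBIC)
b=cv2.resize(S["img"][265:385,290:440],None,fx=5,fy=5,interpolation=cv2.INTER_CUBIC)
a=cv2.convertScaleAbs(a,alpha=2.2);b=cv2.convertScaleAbs(b,alpha=2.2)
save("stk.png",cv2.resize(np.vstack([a,b]),(400*1,587)) if 0 else cv2.resize(np.hstack([cv2.copyMakeBorder(a,0,100,0,0,0),b]),(800,320)))
E
```

```text
sq 80 ((377.066162109375, -271.1546630859375), (118.30957794189453, 117.9957046508789), 11.610311508178711)
sq 100 ((376.43963623046875, -271.01702880859375), (119.54118347167969, 118.82472229003906), 11.664546966552734)
sq 80 ((376.884033203125, -270.8570251464844), (118.4401626586914, 117.33162689208984), 11.561095237731934)
sq 100 ((376.7634582519531, -270.93743896484375), (118.84905242919922, 119.7763671875), 11.524365425109863)
rd 80 ((381.5284423828125, 303.477294921875), (94.22936248779297, 96.56513214111328), 1.6836328506469727)
rd 100 ((382.1592712402344, 303.9083251953125), (96.86680603027344, 95.91187286376953), 47.55302429199219)
rd 80 ((352.1819763183594, 270.24407958984375), (3.9990711212158203, 32.0675048828125), 47.12889862060547)
rd 100 ((379.3882141113281, 330.02398681640625), (97.50355529785156, 47.73960494995117), 6.426626205444336)
ob 80 ((632.6814575195312, -137.6588592529297), (59.16755294799805, 97.50736236572266), 72.38800048828125)
ob 100 ((632.6810302734375, -137.67295837402344), (60.92868423461914, 97.53335571289062), 71.91676330566406)
ob 80 ((633.2281494140625, -136.03317260742188), (58.614315032958984, 96.11065673828125), 71.03646087646484)
ob 100 ((633.6694946289062, -135.91445922851562), (59.1254997253418, 97.76953125), 71.03240203857422)
```

View pics/stk.png

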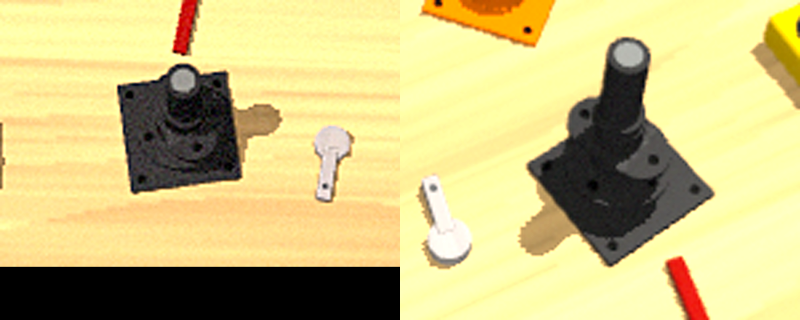

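The crop shows the black stack clearly, with the grey leg disc at the top. Plate edges of the upper sockets are hard to see. Next I measure the disc and corners, and take a brighter crop for the oblong's direction.

```bash
python3 - <<'E'
from h import *
T=cam("top");S=cam("scene")
def disc(c,box):
    x0,y0,x1,y1=box; im=c["img"][y0:y1,x0:x1].astype(int)
    m=((im.max(2)-im.min(2)<25)&(im.max(2)>70)).astype(np.uint8)
    n,l,s,ce=cv2.connectedComponentsWithStats(m); k=1+np.argmax(s[1:,4]); print(s[k],ce[k]+[x0,y0]); return ce[k]+[x0,y0]
for c,b in ((T,(285,145,312,172)),(S,(362,275,388,296))):
    print(onz(c,disc(c,b),0.170))
ct=np.array([(118,87),(228,72),(242,178),(134,192)])/2.667+[230,130]
cs=np.array([(128,165),(314,192),(211,264)])/2.667+[290,265]
print(onz(T,ct,.005),onz(T,ct,.005).mean(0),onz(S,cs,.005),onz(S,cs[:2],.005).mean(0))
g=lambda im:(255*np.clip(im/110.,0,1)**0.6).astype(np.uint8)
a=cv2.resize(g(T["img"][145:210,260:335]),None,fx=8,fy=8,interpolation=cv2.INTER_CUBIC)[:,:600]
b=cv2.resize(g(S["img"][275:365,330:415]),None,fx=6,fy=6,interpolation=cv2.INTER_CUBIC)
save("a.png",a);save("b.png",b)
E
```

```text
[10 11  8  8 49] [298.34693878 159.57142857]
[[0.62194151 0.12368129 0.17      ]]
[ 9  6 10  9 72] [375.38888889 285.06944444]
[[0.62251173 0.12528084 0.17      ]]
[[0.6662569  0.18886279 0.005     ]
 [0.68426746 0.08648861 0.005     ]
 [0.58238547 0.07066827 0.005     ]
 [0.56597767 0.16992372 0.005     ]] [0.62472187 0.12898585 0.005     ] [[0.58845554 0.073357   0.005     ]
 [0.67088492 0.19246712 0.005     ]
 [0.68867854 0.09108231 0.005     ]] [0.62967023 0.13291206 0.005     ]
```

View pics/a.png

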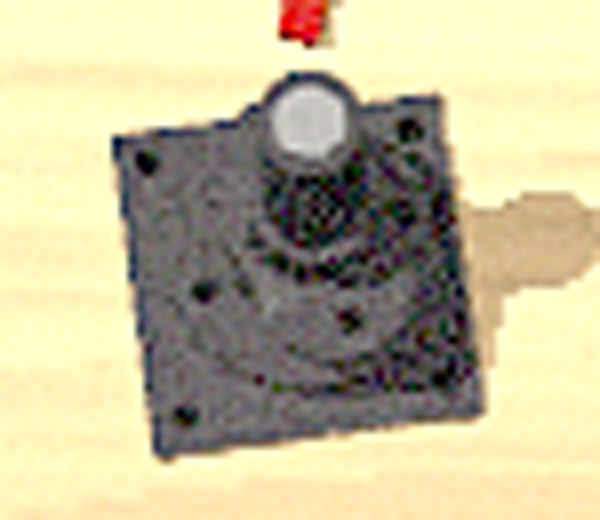

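View pics/b.png

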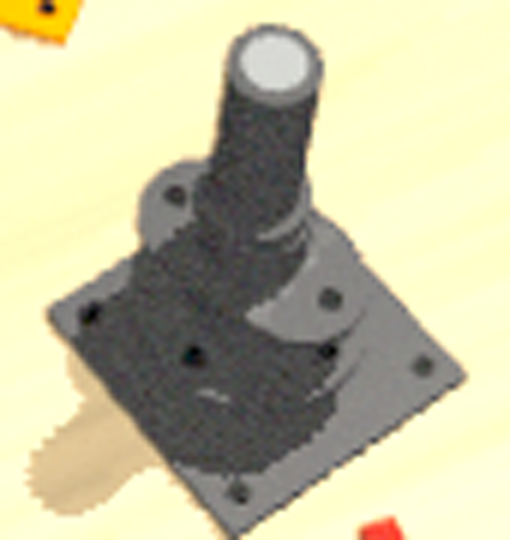

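The brightened crops show the oblong plate's two holes in scene crop b at (175,195) and (330,298). In full-image pixels these are about (359.2,307.5) and (385.0,324.7). I start moving over the leg and compute the oblong's direction in the same step.

```bash
python3 - <<'E'
from h import *
S=cam("scene");T=cam("top")
p=onz(S,[(359.2-.4,307.5-.4),(384.6,324.3)],.065); print(p,p.mean(0),np.degrees(np.arctan2(*(p[1]-p[0])[[1,0]])))
for n,t in (("hinge",(354,190)),("tape",(210,187))): print(n,onz(T,[t],.01))
E
```

```text
[[0.59592698 0.11406586 0.065     ]
 [0.65199942 0.14071287 0.065     ]] [0.6239632  0.12738936 0.065     ] 25.41822785592491
hinge [[ 0.60084488 -0.01089756  0.01      ]]
tape [[0.5973228  0.34361277 0.01      ]]
```

>>> {"op": "jog_arm", "data": {
  "deltas": [
    [0.0236,0.0391,0,0,0,0,1],
    [0.0236,0.0391,0,0,0,0,1],
    [0.0236,0.0391,0,0,0,0,1],
    [0.0236,0.0391,0,0,0,0,1],
    [0.0236,0.0391,0,0,0,0,1],
    [0.0236,0.0391,0,0,0,0,1],
    [0.0236,0.0391,0,0,0,0,1],
    [0.0236,0.0391,0,0,0,0,1],
    [0.0236,0.0391,0,0,0,0,1],
    [0.0236,0.0391,0,0,0,0,1]
  ]
}}

```text
t: 1.4
eef_pos: [0.3865, -0.2656, 0.2537]
tool_rot: [0.0, 0.994, 0.112, 0.0]
contact_force: [0.6, 0.1, -0.1]
gripper_width: 1.001
grasp_force: 0.0
```

>>> {"op": "jog_arm", "data": {
  "deltas": [
    [0.0236,0.0391,0,0,0,0,1],
    [0.0236,0.0391,0,0,0,0,1],
    [0.0236,0.0391,0,0,0,0,1],
    [0.0236,0.0391,0,0,0,0,1],
    [0.0236,0.0391,0,0,0,0,1],
    [0.0236,0.0391,0,0,0,0,1],
    [0.0236,0.0391,0,0,0,0,1],
    [0.0236,0.0391,0,0,0,0,1],
    [0.0236,0.0391,0,0,0,0,1],
    [0.0231,0.0382,0,0,0,0,1]
  ]
}}

```text
t: 2.4
eef_pos: [0.6222, 0.1245, 0.2534]
tool_rot: [0.0, 0.994, 0.112, 0.0]
contact_force: [-0.4, 0.1, 0.0]
gripper_width: 1.003
grasp_force: 0.0
```

>>> {"op": "jog_arm", "data": {
  "deltas": [
    [0,0,-0.02,0,0,0,1],
    [0,0,-0.02,0,0,0,1],
    [0,0,-0.02,0,0,0,1],
    [0,0,-0.02,0,0,0,1],
    [0,0,-0.015,0,0,0,1],
    [0,0,-0.005,0,0,0,1],
    [0,0,0,0,0,0,1]
  ]
}}

```text
t: 3.1
eef_pos: [0.6211, 0.1228, 0.1528]
tool_rot: [0.0, 0.994, 0.112, -0.001]
contact_force: [0.2, -0.0, -0.6]
gripper_width: 1.001
grasp_force: 0.0
```

>>> {"op": "jog_arm", "data": {
  "deltas": [
    [0,0,0,0,0,0,0.6],
    [0,0,0,0,0,0,0.4],
    [0,0,0,0,0,0,0.35],
    [0,0,0,0,0,0,0.3],
    [0,0,0,0,0,0,0.25],
    [0,0,0,0,0,0,0.2],
    [0,0,0,0,0,0,0.2],
    [0,0,0,0,0,0,0.2]
  ],
  "newtons": 25
}}

```text
t: 3.9
eef_pos: [0.6217, 0.123, 0.1538]
tool_rot: [-0.0, 0.994, 0.112, 0.0]
contact_force: [-1.0, -0.9, 4.3]
gripper_width: 0.346
grasp_force: 28.3
```

>>> {"op": "jog_arm", "data": {
  "deltas": [
    [0,0,0.003,0,0,0,0.2],
    [0,0,0.007,0,0,0,0.2],
    [0,0,0.02,0,0,0,0.2],
    [0,0,0.01,0,0,0,0.2],
    [0,0,0,0,0,0,0.2]
  ]
}}

```text
t: 4.4
eef_pos: [0.6222, 0.1233, 0.195]
tool_rot: [-0.0, 0.994, 0.112, 0.002]
contact_force: [0.2, 0.2, -0.0]
gripper_width: 0.341
grasp_force: 28.1
```

```bash
python3 - <<'E'
from h import *
T=cam("top");S=cam("scene")
g=lambda im:(255*np.clip(im/110.,0,1)**0.6).astype(np.uint8)
a=cv2.resize(g(T["img"][120:220,250:350]),None,fx=4,fy=4,interpolation=cv2.INTER_CUBIC)
b=cv2.resize(g(S["img"][265:365,325:425]),None,fx=4,fy=4,interpolation=cv2.INTER_CUBIC)
save("l1.png",np.hstack([a,b])); o=bot.get_obs(); print(o["eef_pos"],o["gripper_width"],o["contact_force"])
E
```

```text
[0.62113507 0.12278601 0.19309597] 0.34642251222386383 [ 0.0154604   0.41459253 -1.21546427]
```

View pics/l1.png

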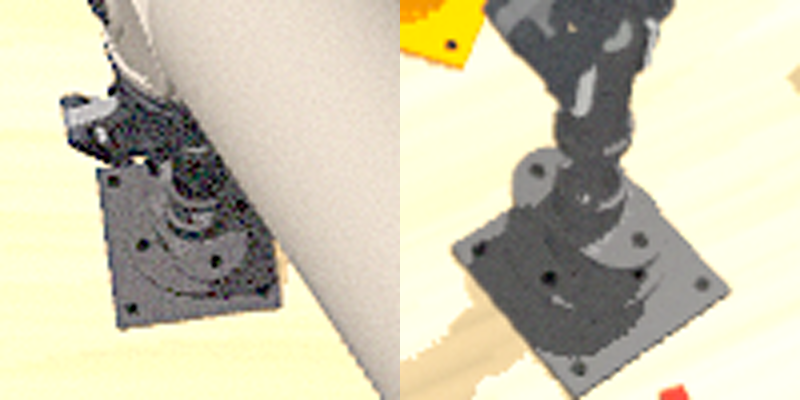

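The leg is held and clear of the oblong's collar, and the stack has not moved. Next I carry it to bare plywood at (0.45, 0).

>>> {"op": "jog_arm", "data": {
  "deltas": [
    [-0.01,-0.007,0,0,0,0,0.2],
    [-0.02,-0.015,0,0,0,0,0.2],
    [-0.031,-0.022,0,0,0,0,0.2],
    [-0.031,-0.022,0,0,0,0,0.2],
    [-0.031,-0.022,0,0,0,0,0.2],
    [-0.025,-0.018,0,0,0,0,0.2],
    [-0.016,-0.011,0,0,0,0,0.2],
    [-0.008,-0.006,0,0,0,0,0.2],
    [0,0,0,0,0,0,0.2]
  ]
}}

```text
t: 5.4
eef_pos: [0.448, -0.0012, 0.193]
tool_rot: [0.0, 0.994, 0.111, -0.001]
contact_force: [-0.0, -0.3, -0.9]
gripper_width: 0.343
grasp_force: 28.1
```

>>> {"op": "jog_arm", "data": {
  "deltas": [
    [0,0,-0.015,0,0,0,0.2],
    [0,0,-0.025,0,0,0,0.2],
    [0,0,-0.025,0,0,0,0.2],
    [0,0,-0.025,0,0,0,0.2],
    [0,0,-0.015,0,0,0,0.2],
    [0,0,-0.01,0,0,0,0.2],
    [0,0,-0.008,0,0,0,0.2],
    [0,0,-0.003,0,0,0,0.2],
    [0,0,0,0,0,0,0.2]
  ]
}}

```text
t: 6.3
eef_pos: [0.4496, 0.0001, 0.0673]
tool_rot: [-0.0, 0.994, 0.112, 0.0]
contact_force: [-0.2, 0.6, -1.2]
gripper_width: 0.341
grasp_force: 28.1
```

>>> {"op": "jog_arm", "data": {
  "deltas": [
    [0,0,-0.001,0,0,0,0.2],
    [0,0,-0.001,0,0,0,0.2],
    [0,0,-0.001,0,0,0,0.2],
    [0,0,0,0,0,0,0.2]
  ]
}}

```text
t: 6.7
eef_pos: [0.4494, -0.0001, 0.0645]
tool_rot: [0.0, 0.994, 0.112, 0.0]
contact_force: [0.5, 0.4, -1.4]
gripper_width: 0.341
grasp_force: 28.1
```

>>> {"op": "jog_arm", "data": {
  "deltas": [
    [0,0,-0.001,0,0,0,0.2],
    [0,0,0,0,0,0,0.2]
  ]
}}

```text
t: 6.9
eef_pos: [0.4496, 0.0, 0.0637]
tool_rot: [0.0, 0.994, 0.112, 0.0]
contact_force: [-1.1, 0.6, 4.2]
gripper_width: 0.342
grasp_force: 28.0
```

>>> {"op": "jog_arm", "data": {
  "deltas": [
    [0,0,0,0,0,0,0.42],
    [0,0,0,0,0,0,0.5],
    [0,0,0,0,0,0,1],
    [0,0,0,0,0,0,1],
    [0,0,0,0,0,0,1],
    [0,0,0.01,0,0,0,1],
    [0,0,0.016,0,0,0,1],
    [0,0,0.03,0,0,0,1],
    [0,0,0.03,0,0,0,1],
    [0,0,0.02,0,0,0,1]
  ],
  "newtons": 25
}}

```text
t: 7.9
eef_pos: [0.4499, 0.0002, 0.1718]
tool_rot: [0.0, 0.994, 0.112, 0.001]
contact_force: [0.7, 0.2, -0.6]
gripper_width: 1.003
grasp_force: 0.0
```

>>> {"op": "jog_arm", "data": {
  "deltas": [
    [0.029,0.0212,0,0,0,0,1],
    [0.029,0.0212,0,0,0,0,1],
    [0.029,0.0212,0,0,0,0,1],
    [0.029,0.0212,0,0,0,0,1],
    [0.029,0.0212,0,0,0,0,1],
    [0.029,0.021,0,0,0,0,1],
    [0,0,-0.025,0,0,0,1],
    [0,0,-0.025,0,0,0,1],
    [0,0,-0.015,0,0,0,1],
    [0,0,-0.009,0,0,0,1]
  ]
}}

```text
t: 8.9
eef_pos: [0.6226, 0.1265, 0.0943]
tool_rot: [0.0, 0.994, 0.112, -0.001]
contact_force: [-0.0, -1.4, 0.3]
gripper_width: 1.003
grasp_force: 0.0
```

>>> {"op": "jog_arm", "data": {
  "deltas": [
    [0,0,0,0,0,0,0.6],
    [0,0,0,0,0,0,0.48],
    [0,0,0,0,0,0,0.43],
    [0,0,0,0,0,0,0.38],
    [0,0,0,0,0,0,0.3],
    [0,0,0,0,0,0,0.3],
    [0,0,0,0,0,0,0.3]
  ],
  "newtons": 25
}}

```text
t: 9.6
eef_pos: [0.6241, 0.1271, 0.0967]
tool_rot: [-0.0, 0.994, 0.112, 0.001]
contact_force: [-1.0, -0.5, 5.5]
gripper_width: 0.413
grasp_force: 24.8
```

```bash
python3 -c "
from h import *
for i in range(1):
    o=bot.get_obs(); print(o['eef_pos'],o['gripper_width'],o['grasp_force'],o['contact_force'],o['q'])"
```

```text
[0.62408854 0.12712829 0.09672719] 0.41299739705022603 24.80501376092434 [-1.01026719 -0.52674647  5.54812099] [-0.01183033  0.62191235 -0.3962424   1.75086264  0.31056121  0.82886215
 -1.89974065]
```

>>> {"op": "jog_arm", "data": {
  "deltas": [
    [0,0,0.004,0,0,0,0.3],
    [0,0,0.012,0,0,0,0.3],
    [0,0,0.02,0,0,0,0.3],
    [0,0,0.014,0,0,0,0.3],
    [0,0,0,0,0,0,0.3]
  ]
}}

```text
t: 10.1
eef_pos: [0.6249, 0.1275, 0.1482]
tool_rot: [-0.0, 0.994, 0.112, 0.002]
contact_force: [0.2, 0.7, 0.0]
gripper_width: 0.407
grasp_force: 25.1
```

```bash
python3 - <<'E'
from h import *
T=cam("top");S=cam("scene")
g=lambda im:(255*np.clip(im/110.,0,1)**0.6).astype(np.uint8)
a=cv2.resize(g(T["img"][120:220,250:350]),None,fx=4,fy=4,interpolation=cv2.INTER_CUBIC)
b=cv2.resize(g(S["img"][265:365,325:425]),None,fx=4,fy=4,interpolation=cv2.INTER_CUBIC)
save("l2.png",np.hstack([a,b])); o=bot.get_obs(); print(o["eef_pos"],o["gripper_width"],o["contact_force"])
E
```

```text
[0.62337462 0.12683363 0.14557   ] 0.41301050522193916 [-0.42078994 -0.20756231 -0.4373968 ]
```

View pics/l2.png

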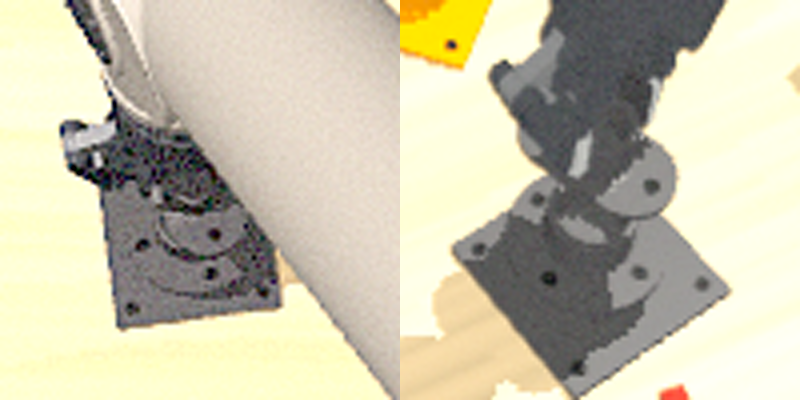

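The oblong is off the stack and held level. One of its holes is at (651,185) in the scene half, and the round socket stays on the square. Next I turn it and carry it to its outline.

>>> {"op": "jog_arm", "data": {
  "deltas": [
    [0,-0.01,0,0,0,-0.04,0.3],
    [0.001,-0.03,0,0,0,-0.09,0.3],
    [0.001,-0.035,0,0,0,-0.1,0.3],
    [0.001,-0.035,0,0,0,-0.1,0.3],
    [0.001,-0.035,0,0,0,-0.1,0.3],
    [0.001,-0.035,0,0,0,-0.1,0.3],
    [0.001,-0.035,0,0,0,-0.1,0.3],
    [0.001,-0.03,0,0,0,-0.08,0.3],
    [0.001,-0.019,0,0,0,-0.05,0.3],
    [0.001,0,0,0,0,0,0.3]
  ]
}}

```text
t: 11.2
eef_pos: [0.6317, -0.1413, 0.1448]
tool_rot: [0.001, 0.963, -0.268, -0.0]
contact_force: [0.4, -0.3, -0.8]
gripper_width: 0.41
grasp_force: 25.1
```

>>> {"op": "jog_arm", "data": {
  "deltas": [
    [0,0,-0.02,0,0,0,0.3],
    [0,0,-0.03,0,0,0,0.3],
    [0,0,-0.02,0,0,0,0.3],
    [0,0,-0.015,0,0,0,0.3],
    [0,0,-0.01,0,0,0,0.3],
    [0,0,-0.005,0,0,0,0.3],
    [0,0,0,0,0,0,0.3]
  ]
}}

```text
t: 11.9
eef_pos: [0.6324, -0.1367, 0.0451]
tool_rot: [-0.0, 0.964, -0.265, -0.0]
contact_force: [-0.3, 0.1, -0.6]
gripper_width: 0.411
grasp_force: 25.1
```

```bash
python3 - <<'E'
from h import *
T=cam("top");S=cam("scene")
g=lambda im:(255*np.clip(im/110.,0,1)**0.6).astype(np.uint8)
a=cv2.resize(g(T["img"][130:230,355:455]),None,fx=4,fy=4,interpolation=cv2.INTER_CUBIC)
b=cv2.resize(g(S["img"][335:435,200:300]),None,fx=4,fy=4,interpolation=cv2.INTER_CUBIC)
save("l3.png",np.hstack([a,b])); o=bot.get_obs(); print(o["eef_pos"],o["gripper_width"],o["contact_force"],o["q"])
r=q2R(o["tool_rot"]); print(np.degrees(np.arctan2(r[1,0],r[0,0])))
E
```

```text
[ 0.63294971 -0.1370582   0.0460889 ] 0.411551189157413 [ 0.08192739  0.9946709  -1.16797211] [ 0.2483212   0.67983315 -0.18254966  1.75256643  0.17325138  0.72354134
 -2.1314672 ]
-30.718338209353202
```

View pics/l3.png

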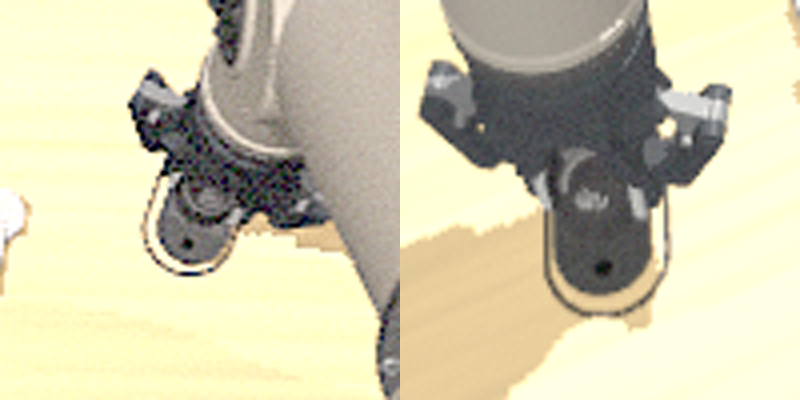

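The oblong, about 9 mm above the wood, sits inside its outline and is parallel to it. I lower it.

>>> {"op": "jog_arm", "data": {
  "deltas": [
    [0,0,-0.005,0,0,0,0.3],
    [0,0,-0.003,0,0,0,0.3],
    [0,0,-0.001,0,0,0,0.3],
    [0,0,0,0,0,0,0.3]
  ]
}}

```text
t: 12.4
eef_pos: [0.6324, -0.1371, 0.0368]
tool_rot: [0.0, 0.964, -0.265, 0.0]
contact_force: [-1.9, -0.3, 5.0]
gripper_width: 0.411
grasp_force: 25.4
```

>>> {"op": "jog_arm", "data": {
  "deltas": [
    [0,0,-0.001,0,0,0,0.3],
    [0,0,0,0,0,0,0.3]
  ]
}}

```text
t: 12.6
eef_pos: [0.6324, -0.1372, 0.0367]
tool_rot: [0.0, 0.964, -0.265, 0.0]
contact_force: [-5.2, 0.9, 11.9]
gripper_width: 0.408
grasp_force: 26.0
```

>>> {"op": "jog_arm", "data": {
  "deltas": [
    [0,0,0.001,0,0,0,0.48],
    [0,0,0,0,0,0,0.6],
    [0,0,0,0,0,0,1],
    [0,0,0,0,0,0,1],
    [0,0,0,0,0,0,1],
    [0,0,0.01,0,0,0,1],
    [0,0,0.02,0,0,0,1],
    [0,0,0.03,0,0,0,1],
    [0,0,0.03,0,0,0,1],
    [0,0,0.02,0,0,0,1]
  ]
}}

```text
t: 13.6
eef_pos: [0.6333, -0.1372, 0.1494]
tool_rot: [-0.0, 0.964, -0.265, 0.002]
contact_force: [0.6, 0.3, 0.2]
gripper_width: 1.0
grasp_force: 0.0
```

>>> {"op": "jog_arm", "data": {
  "deltas": [
    [-0.02,-0.03,0,0,0,0.1,1],
    [-0.02,-0.04,0,0,0,0.1,1],
    [-0.02,-0.04,0,0,0,0.1,1],
    [-0.02,-0.04,0,0,0,0.1,1],
    [0,-0.03,0,0,0,0.1,1],
    [0,0,0,0,0,0.1,1]
  ]
}}

```text
t: 14.2
eef_pos: [0.5501, -0.3241, 0.1471]
tool_rot: [0.002, 1.0, 0.03, -0.0]
contact_force: [-0.0, 1.1, -0.1]
gripper_width: 1.0
grasp_force: 0.0
```

```bash
python3 - <<'E'
from h import *
T=cam("top");S=cam("scene")
g=lambda im:(255*np.clip(im/110.,0,1)**0.6).astype(np.uint8)
t=lambda c,x,y:cv2.resize(g(c["img"][y:y+70,x:x+100]),None,fx=4,fy=4,interpolation=cv2.INTER_CUBIC)
save("l4.png",np.vstack([np.hstack([t(T,250,145),t(S,325,290)]),np.hstack([t(T,355,145),t(S,200,350)])]))
# oblong plate blob
for c,b in ((T,(384,155,426,206)),(S,(228,358,276,422))):
    m,l,s=world_pts(c,b,0,60); print(s[1:][s[1:,4]>30])
o=bot.get_obs(); print(o["eef_pos"],o["q"])
E
```

```text
[[ 10  10  23  32 525]]
[[  8   7  27  46 970]
 [ 28   8  11  30  37]]
[ 0.55182183 -0.31855642  0.14689919] [ 0.66081371  0.54749913 -0.32199493  1.7251756   0.21154059  0.9024444
 -1.25768469]
```

View pics/l4.png

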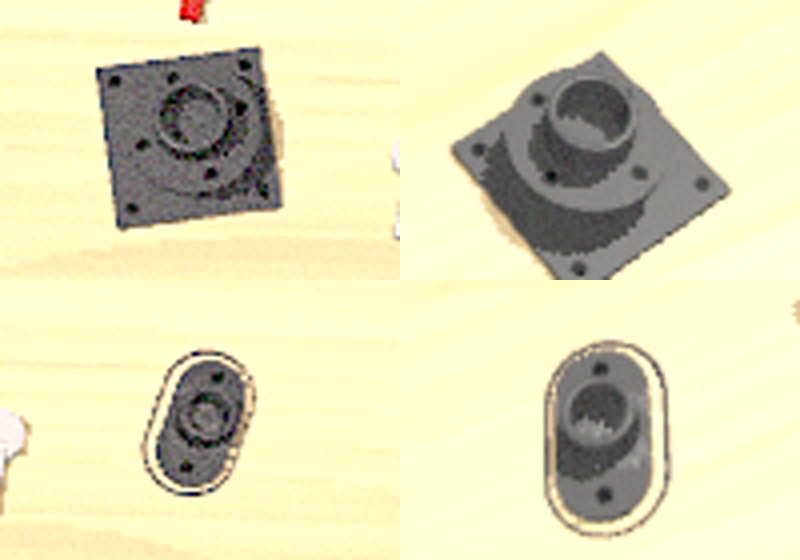

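Lower left shows the oblong inside its outline, about 2 mm off. The round socket is now on top, with its rim at scene (593,111), and its four holes and the square's four holes are visible. I measure from these.

```bash
python3 - <<'E'
from h import *
T=cam("top");S=cam("scene")
f=lambda P,ox,oy,dx=0,dy=0:(np.array(P,float)-[dx,dy])/4+[ox,oy]-.4
h=onz(T,f([(217,377),(187,466)],355,145,0,280),.005); print("obl",h.mean(0),np.degrees(np.arctan2(*(h[0]-h[1])[[1,0]])))
h=onz(S,f([(600,370),(604,495)],200,350,400,280),.005); print("oblS",h.mean(0),np.degrees(np.arctan2(*(h[0]-h[1])[[1,0]])))
print("round", onz(T,f([(173,78),(241,106),(211,174),(142,145)],250,145),.035).mean(0), onz(S,f([(538,100),(640,173)],325,290,400),.035).mean(0), onz(S,f([(593,111)],325,290,400),.06))
h=onz(T,f([(115,81),(245,65),(265,188),(132,208)],250,145),.005); print("sq",h.mean(0),[np.degrees(np.arctan2(*(h[j]-h[i])[[1,0]])) for i,j in ((0,1),(1,2),(2,3),(3,0))])
h=onz(S,f([(479,150),(703,184)],325,290,400),.005);print("sqS",h.mean(0),np.degrees(np.arctan2(*(h[1]-h[0])[[1,0]])))
E
```

```text
obl [ 0.63229731 -0.13865429  0.005     ] -18.039668361801887
oblS [ 0.63267469 -0.13792996  0.005     ] 161.66492518801124
round [0.62470204 0.12866376 0.035     ] [0.62582157 0.12979873 0.035     ] [[0.62619944 0.12967335 0.06      ]]
sq [0.62737858 0.13098978 0.005     ] [np.float64(-80.81790649945187), np.float64(-169.43102236571744), np.float64(100.61268593983203), np.float64(9.62895251210794)]
sqS [0.62815556 0.13278039 0.005     ] 54.881165656103654
```

>>> {"op": "jog_arm", "data": {
  "deltas": [
    [0.0074,0.0448,0,0,0,0.08,1],
    [0.0074,0.0448,0,0,0,0.08,1],
    [0.0074,0.0448,0,0,0,0.08,1],
    [0.0074,0.0448,0,0,0,0.08,1],
    [0.0074,0.0448,0,0,0,0.08,1],
    [0.0074,0.0448,0,0,0,0.08,1],
    [0.0074,0.0448,0,0,0,0.08,1],
    [0.0074,0.0448,0,0,0,0.08,1],
    [0.0074,0.0448,0,0,0,0.08,1],
    [0.0074,0.0448,0,0,0,0.08,1]
  ]
}}

```text
t: 15.4
eef_pos: [0.6259, 0.1343, 0.1468]
tool_rot: [0.0, 0.907, 0.42, 0.0]
contact_force: [1.9, -0.2, 0.2]
gripper_width: 0.996
grasp_force: 0.0
```

>>> {"op": "jog_arm", "data": {
  "deltas": [
    [0,0,0,0,0,0,1],
    [0,0,0,0,0,0,1]
  ]
}}

```text
t: 15.6
eef_pos: [0.6255, 0.1338, 0.1465]
tool_rot: [-0.0, 0.908, 0.42, 0.0]
contact_force: [0.2, -1.5, -0.4]
gripper_width: 0.998
grasp_force: 0.0
```

```bash
python3 -c "
from h import *
o=bot.get_obs(); print(o['eef_pos'],o['q'])"
```

```text
[0.62554906 0.13383818 0.14646146] [ 0.09640011  0.59579291 -0.56462235  1.7058363   0.3771714   0.9504854
 -1.31701212]
```

>>> {"op": "jog_arm", "data": {
  "deltas": [
    [0,-0.0045,-0.02,0,0,0,1],
    [0,0,-0.025,0,0,0,1],
    [0,0,-0.02,0,0,0,1],
    [0,0,-0.01,0,0,0,1],
    [0,0,-0.005,0,0,0,1],
    [0,0,0,0,0,0,0.8],
    [0,0,0,0,0,0,0.65],
    [0,0,0,0,0,0,0.58],
    [0,0,0,0,0,0,0.54],
    [0,0,0,0,0,0,0.5]
  ]
}}

```text
t: 16.6
eef_pos: [0.6267, 0.1269, 0.0674]
tool_rot: [0.0, 0.908, 0.419, 0.001]
contact_force: [-1.5, -0.1, 5.8]
gripper_width: 0.524
grasp_force: 25.2
```

>>> {"op": "jog_arm", "data": {
  "deltas": [
    [0,0,0,0,0,0,0.4],
    [0,0,0,0,0,0,0.4],
    [0,0,0,0,0,0,0.4]
  ]
}}

```text
t: 16.9
eef_pos: [0.6267, 0.1269, 0.0674]
tool_rot: [0.0, 0.908, 0.419, 0.001]
contact_force: [-1.6, 0.5, 6.7]
gripper_width: 0.521
grasp_force: 25.3
```

>>> {"op": "jog_arm", "data": {
  "deltas": [
    [0,0,0.004,0,0,0,0.4],
    [0,0,0.011,0,0,0,0.4],
    [0,0,0.02,0,0,0,0.4],
    [0,0,0.015,0,0,0,0.4],
    [0,0,0,0,0,0,0.4]
  ]
}}

```text
t: 17.4
eef_pos: [0.628, 0.127, 0.1192]
tool_rot: [0.0, 0.908, 0.418, 0.002]
contact_force: [0.3, -0.3, -0.8]
gripper_width: 0.522
grasp_force: 25.8
```

>>> {"op": "jog_arm", "data": {
  "deltas": [
    [-0.012,0.009,0,0,0,0,0.4],
    [-0.028,0.02,0,0,0,0,0.4],
    [-0.035,0.025,0,0,0,0,0.4],
    [-0.035,0.025,0,0,0,0,0.4],
    [-0.035,0.025,0,0,0,0,0.4],
    [-0.035,0.025,0,0,0,0,0.4],
    [-0.03,0.022,0,0,0,0,0.4],
    [-0.022,0.016,0,0,0,0,0.4],
    [-0.012,0.009,0,0,0,0,0.4],
    [0,0,0,0,0,0,0.4]
  ]
}}

```text
t: 18.4
eef_pos: [0.3788, 0.3037, 0.1158]
tool_rot: [-0.0, 0.907, 0.421, -0.001]
contact_force: [1.3, -0.3, -0.0]
gripper_width: 0.521
grasp_force: 25.8
```

>>> {"op": "jog_arm", "data": {
  "deltas": [
    [0,0,0,0,0,0,0.4],
    [0,0,0,0,0,0,0.4]
  ]
}}

```text
t: 18.6
eef_pos: [0.3828, 0.3015, 0.1159]
tool_rot: [0.0, 0.908, 0.418, -0.0]
contact_force: [-0.7, -0.7, -0.8]
gripper_width: 0.521
grasp_force: 25.8
```

Lower by 0.070 to near 0.046, then check.

>>> {"op": "jog_arm", "data": {
  "deltas": [
    [-0.001,0.002,-0.015,0,0,0,0.4],
    [0,0,-0.025,0,0,0,0.4],
    [0,0,-0.02,0,0,0,0.4],
    [0,0,-0.01,0,0,0,0.4],
    [0,0,-0.004,0,0,0,0.4],
    [0,0,0,0,0,0,0.4]
  ]
}}

```text
t: 19.2
eef_pos: [0.3812, 0.3043, 0.0418]
tool_rot: [0.0, 0.908, 0.419, -0.0]
contact_force: [-0.1, -0.8, -0.7]
gripper_width: 0.52
grasp_force: 25.8
```

>>> {"op": "jog_arm", "data": {
  "deltas": [
    [0,0,-0.002,0,0,0,0.4],
    [0,0,-0.001,0,0,0,0.4],
    [0,0,0,0,0,0,0.4]
  ]
}}

```text
t: 19.5
eef_pos: [0.3816, 0.3046, 0.0397]
tool_rot: [-0.0, 0.908, 0.419, 0.0]
contact_force: [-0.7, -0.5, -0.9]
gripper_width: 0.521
grasp_force: 25.8
```

>>> {"op": "jog_arm", "data": {
  "deltas": [
    [0,0,-0.001,0,0,0,0.4],
    [0,0,-0.001,0,0,0,0.4],
    [0,0,0,0,0,0,0.4]
  ]
}}

```text
t: 19.8
eef_pos: [0.3814, 0.3045, 0.0374]
tool_rot: [-0.0, 0.908, 0.419, 0.0]
contact_force: [0.8, -0.5, -0.3]
gripper_width: 0.525
grasp_force: 25.9
```

>>> {"op": "jog_arm", "data": {
  "deltas": [
    [0,0,-0.001,0,0,0,0.4],
    [0,0,0,0,0,0,0.4]
  ]
}}

```text
t: 20.0
eef_pos: [0.3815, 0.3045, 0.0373]
tool_rot: [0.0, 0.908, 0.419, 0.0]
contact_force: [-2.5, -3.9, 13.5]
gripper_width: 0.523
grasp_force: 27.0
```

>>> {"op": "jog_arm", "data": {
  "deltas": [
    [0,0,0.001,0,0,0,0.6],
    [0,0,0,0,0,0,0.7],
    [0,0,0,0,0,0,1],
    [0,0,0,0,0,0,1],
    [0,0,0,0,0,0,1],
    [0,0,0.01,0,0,0,1],
    [0,0,0.02,0,0,0,1],
    [0,0,0.03,0,0,0,1],
    [0,0,0.03,0,0,0,1],
    [0,0,0.01,0,0,0,1]
  ]
}}

```text
t: 21.0
eef_pos: [0.3823, 0.3056, 0.1405]
tool_rot: [-0.001, 0.908, 0.419, 0.002]
contact_force: [-0.6, 0.0, -0.6]
gripper_width: 1.0
grasp_force: 0.0
```

>>> {"op": "jog_arm", "data": {
  "deltas": [
    [0.03,-0.021,0,0,0,0,1],
    [0.035,-0.025,0,0,0,0,1],
    [0.035,-0.025,0,0,0,0,1],
    [0.035,-0.025,0,0,0,0,1],
    [0.035,-0.025,0,0,0,0,1],
    [0.035,-0.025,0,0,0,0,1],
    [0.026,-0.018,0,0,0,0,1],
    [0.015,-0.009,0,0,0,0,1],
    [0,0,0,0,0,0,1],
    [0,0,0,0,0,0,1]
  ]
}}

```text
t: 22.0
eef_pos: [0.6264, 0.1318, 0.1368]
tool_rot: [-0.0, 0.908, 0.419, -0.001]
contact_force: [-0.4, 0.6, -0.1]
gripper_width: 1.008
grasp_force: 0.0
```

```bash
python3 - <<'E'
from h import *
T=cam("top");S=cam("scene")
g=lambda im:(255*np.clip(im/110.,0,1)**0.6).astype(np.uint8)
t=lambda c,x,y:cv2.resize(g(c["img"][y:y+70,x:x+100]),None,fx=4,fy=4,interpolation=cv2.INTER_CUBIC)
save("l5.png",np.vstack([np.hstack([t(T,250,145),t(S,325,290)]),np.hstack([t(T,175,240),t(S,335,190)])]))
o=bot.get_obs(); print(o["eef_pos"],o["q"])
E
```

```text
[0.62589152 0.13288911 0.13719985] [ 0.09201918  0.60623139 -0.55651631  1.71110759  0.38219402  0.93542339
 -1.31977132]
```

View pics/l5.png

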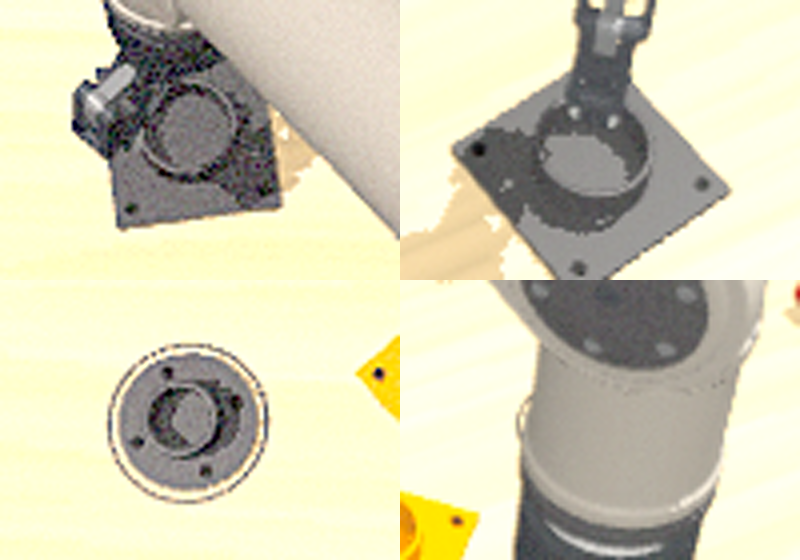

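The round socket is centred on its outline at (188,424) in the lower left. The square socket is free and has not moved. I grasp its collar next.

>>> {"op": "jog_arm", "data": {
  "deltas": [
    [0.001,-0.0005,-0.025,0,0,0,1],
    [0,0,-0.03,0,0,0,1],
    [0,0,-0.025,0,0,0,1],
    [0,0,-0.013,0,0,0,1],
    [0,0,-0.006,0,0,0,1],
    [0,0,0,0,0,0,0.9],
    [0,0,0,0,0,0,0.8],
    [0,0,0,0,0,0,0.74],
    [0,0,0,0,0,0,0.7],
    [0,0,0,0,0,0,0.6]
  ],
  "newtons": 35
}}

```text
t: 23.1
eef_pos: [0.6289, 0.1316, 0.0403]
tool_rot: [0.0, 0.908, 0.419, 0.001]
contact_force: [-3.4, -0.4, 8.5]
gripper_width: 0.709
grasp_force: 35.8
```

>>> {"op": "jog_arm", "data": {
  "deltas": [
    [0,0,0,0,0,0,0.6],
    [0,0,0,0,0,0,0.6],
    [0,0,0,0,0,0,0.6]
  ]
}}

```text
t: 23.4
eef_pos: [0.6289, 0.1317, 0.0404]
tool_rot: [0.0, 0.908, 0.419, 0.001]
contact_force: [-2.8, -0.7, 7.7]
gripper_width: 0.707
grasp_force: 35.8
```

>>> {"op": "jog_arm", "data": {
  "deltas": [
    [0,0,0.003,0,0,0,0.6],
    [0,0,0.01,0,0,0,0.6],
    [0,0,0.02,0,0,0,0.6],
    [0,0,0.02,0,0,0,0.6],
    [0,0,0.007,0,0,0,0.6],
    [0,0,0,0,0,0,0.6]
  ]
}}

```text
t: 24.0
eef_pos: [0.6292, 0.1311, 0.0998]
tool_rot: [0.0, 0.908, 0.418, 0.001]
contact_force: [-0.9, 0.2, -0.9]
gripper_width: 0.707
grasp_force: 38.2
```

>>> {"op": "jog_arm", "data": {
  "deltas": [
    [0,0,0.02,0,0,0,0.6],
    [0,0,0.03,0,0,0,0.6],
    [0,-0.005,0.015,0,0,0,0.6],
    [-0.01,-0.018,0,0,0,0,0.6],
    [-0.018,-0.029,0,0,0,0,0.6],
    [-0.022,-0.035,0,0,0,0,0.6],
    [-0.022,-0.035,0,0,0,0,0.6],
    [-0.022,-0.035,0,0,0,0,0.6],
    [-0.022,-0.035,0,0,0,0,0.6],
    [-0.022,-0.035,0,0,0,0,0.6]
  ]
}}

```text
t: 25.0
eef_pos: [0.4887, -0.0979, 0.1626]
tool_rot: [-0.0, 0.908, 0.418, -0.0]
contact_force: [-0.4, -0.4, -1.0]
gripper_width: 0.703
grasp_force: 38.5
```

>>> {"op": "jog_arm", "data": {
  "deltas": [
    [-0.022,-0.035,0,0,0,0.01,0.6],
    [-0.022,-0.035,0,0,0,0.01,0.6],
    [-0.022,-0.035,0,0,0,0.01,0.6],
    [-0.02,-0.031,0,0,0,0,0.6],
    [-0.016,-0.025,0,0,0,0,0.6],
    [-0.012,-0.014,0,0,0,0,0.6],
    [0,0,0,0,0,0,0.6],
    [0,0,0,0,0,0,0.6]
  ]
}}

```text
t: 25.8
eef_pos: [0.376, -0.271, 0.1629]
tool_rot: [-0.0, 0.902, 0.432, -0.0]
contact_force: [-0.3, -0.1, -0.5]
gripper_width: 0.707
grasp_force: 38.5
```

>>> {"op": "jog_arm", "data": {
  "deltas": [
    [0,0,0,0,0,0,0.6]
  ]
}}

```text
t: 25.9
eef_pos: [0.3769, -0.2702, 0.1632]
tool_rot: [-0.0, 0.901, 0.433, 0.0]
contact_force: [0.2, 0.2, -1.0]
gripper_width: 0.703
grasp_force: 38.5
```

>>> {"op": "jog_arm", "data": {
  "deltas": [
    [0,-0.0005,-0.02,0,0,0,0.6],
    [0,0,-0.03,0,0,0,0.6],
    [0,0,-0.03,0,0,0,0.6],
    [0,0,-0.02,0,0,0,0.6],
    [0,0,-0.01,0,0,0,0.6],
    [0,0,-0.006,0,0,0,0.6],
    [0,0,0,0,0,0,0.6]
  ]
}}

```text
t: 26.6
eef_pos: [0.3767, -0.2712, 0.0472]
tool_rot: [-0.0, 0.902, 0.433, 0.0]
contact_force: [0.2, 0.2, -1.4]
gripper_width: 0.702
grasp_force: 38.5
```

>>> {"op": "jog_arm", "data": {
  "deltas": [
    [0,0,-0.002,0,0,0,0.6],
    [0,0,-0.002,0,0,0,0.6],
    [0,0,-0.001,0,0,0,0.6],
    [0,0,0,0,0,0,0.6]
  ]
}}

```text
t: 27.0
eef_pos: [0.3764, -0.2717, 0.0425]
tool_rot: [0.0, 0.902, 0.432, 0.0]
contact_force: [0.5, -0.5, -2.0]
gripper_width: 0.707
grasp_force: 38.5
```

>>> {"op": "jog_arm", "data": {
  "deltas": [
    [0,0,-0.001,0,0,0,0.6],
    [0,0,0,0,0,0,0.6]
  ]
}}

```text
t: 27.2
eef_pos: [0.3763, -0.2716, 0.0413]
tool_rot: [0.0, 0.902, 0.432, 0.0]
contact_force: [0.3, -0.3, -1.5]
gripper_width: 0.704
grasp_force: 38.5
```

>>> {"op": "jog_arm", "data": {
  "deltas": [
    [0,0,-0.001,0,0,0,0.6],
    [0,0,0,0,0,0,0.6]
  ]
}}

```text
t: 27.4
eef_pos: [0.3764, -0.2717, 0.0405]
tool_rot: [0.0, 0.902, 0.432, 0.0]
contact_force: [-0.6, 0.4, 0.9]
gripper_width: 0.704
grasp_force: 38.7
```

>>> {"op": "jog_arm", "data": {
  "deltas": [
    [0,0,-0.0005,0,0,0,0.6],
    [0,0,0,0,0,0,0.6]
  ]
}}

```text
t: 27.6
eef_pos: [0.3764, -0.2717, 0.0403]
tool_rot: [0.0, 0.902, 0.432, -0.0]
contact_force: [-1.8, 0.9, 8.7]
gripper_width: 0.704
grasp_force: 39.4
```

>>> {"op": "jog_arm", "data": {
  "deltas": [
    [0,0,0.0005,0,0,0,0.78],
    [0,0,0,0,0,0,0.85],
    [0,0,0,0,0,0,1],
    [0,0,0,0,0,0,1],
    [0,0,0,0,0,0,1],
    [0,0,0.02,0,0,0,1],
    [0,0,0.03,0,0,0,1],
    [0,0,0.03,0,0,0,1],
    [0,0,0.03,0,0,0,1],
    [0,0,0.02,0,0,0,1]
  ],
  "newtons": 25
}}

```text
t: 28.6
eef_pos: [0.3768, -0.2718, 0.1722]
tool_rot: [0.001, 0.902, 0.432, 0.0]
contact_force: [-0.4, -0.5, -0.3]
gripper_width: 0.999
grasp_force: 0.0
```

>>> {"op": "jog_arm", "data": {
  "deltas": [
    [0.0095,0.034,0,0,0,0,1],
    [0.0095,0.034,0,0,0,0,1],
    [0.0095,0.034,0,0,0,0,1],
    [0.0095,0.034,0,0,0,0,1],
    [0.0095,0.034,0,0,0,0,1],
    [0.0095,0.034,0,0,0,0,1],
    [0.009,0.034,0,0,0,0,1],
    [0.007,0.0335,0,0,0,0,1],
    [0,0,0,0,0,0,1],
    [0,0,0,0,0,0,1]
  ]
}}

```text
t: 29.6
eef_pos: [0.4492, 0.0005, 0.1702]
tool_rot: [-0.0, 0.901, 0.433, -0.0]
contact_force: [-0.4, -0.9, -0.5]
gripper_width: 0.999
grasp_force: 0.0
```

```bash
python3 - <<'E'
from h import *
T=cam("top");S=cam("scene")
g=lambda im:(255*np.clip(im/110.,0,1)**0.6).astype(np.uint8)
t=lambda c,x,y:cv2.resize(g(c["img"][y:y+90,x:x+100]),None,fx=4,fy=4,interpolation=cv2.INTER_CUBIC)
save("l6.png",np.hstack([t(T,410,240),t(S,105,265)]))
o=bot.get_obs(); print(o["eef_pos"],o["q"])
E
```

```text
[ 0.44888588 -0.0011769   0.17004016] [ 0.46880852  0.29026497 -0.69168973  2.12071565  0.25489696  0.81211844
 -1.05778954]
```

View pics/l6.png

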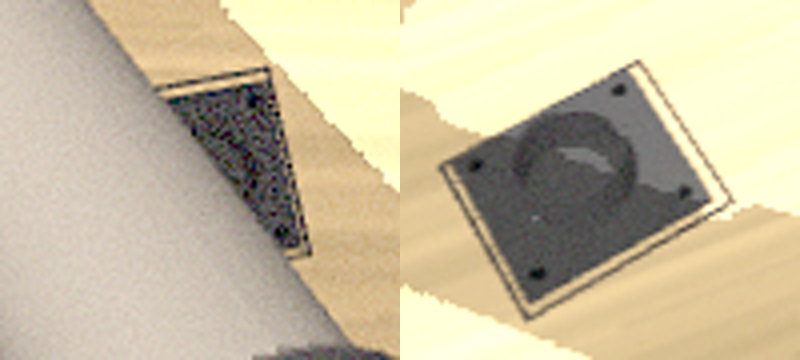

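The square socket lies inside its outline, with its four holes visible in the scene half. I compute its centre and grasp the leg.

```bash
python3 - <<'E'
from h import *
S=cam("scene")
P=(np.array([(619,90),(686,192),(537,273),(476,165)],float)-[400,0])/4+[105,265]-.4
h=onz(S,P,.005); print(h.mean(0),np.degrees(np.arctan2(*(h[1]-h[0])[[1,0]])))
E
```

```text
[ 0.37622374 -0.27232975  0.005     ] 11.777825076307701
```

>>> {"op": "jog_arm", "data": {
  "deltas": [
    [0,0,-0.02,0,0,0,1],
    [0,0,-0.03,0,0,0,1],
    [0,0,-0.03,0,0,0,1],
    [0,0,-0.02,0,0,0,1],
    [0,0,-0.006,0,0,0,1],
    [0,0,0,0,0,0,0.7],
    [0,0,0,0,0,0,0.45],
    [0,0,0,0,0,0,0.35],
    [0,0,0,0,0,0,0.25],
    [0,0,0,0,0,0,0.2]
  ]
}}

```text
t: 30.75
eef_pos: [0.45, -0.0002, 0.0652]
tool_rot: [0.001, 0.902, 0.432, 0.001]
contact_force: [-1.0, -0.6, 7.0]
gripper_width: 0.342
grasp_force: 26.3
```

>>> {"op": "jog_arm", "data": {
  "deltas": [
    [0,0,0,0,0,0,0.2],
    [0,0,0,0,0,0,0.2],
    [0,0,0,0,0,0,0.2]
  ]
}}

```text
t: 31.05
eef_pos: [0.45, -0.0002, 0.0652]
tool_rot: [0.001, 0.902, 0.432, 0.001]
contact_force: [-0.8, -1.0, 7.4]
gripper_width: 0.342
grasp_force: 26.3
```

>>> {"op": "jog_arm", "data": {
  "deltas": [
    [0,0,0.003,0,0,0,0.2],
    [0,0,0.012,0,0,0,0.2],
    [0,0,0.025,0,0,0,0.2],
    [0,0,0.025,0,0,0,0.2],
    [0,0,0.015,0,0,0,0.2],
    [0,0,0,0,0,0,0.2]
  ]
}}

```text
t: 31.65
eef_pos: [0.4507, 0.0001, 0.1467]
tool_rot: [0.001, 0.902, 0.432, 0.002]
contact_force: [0.7, 0.5, -0.5]
gripper_width: 0.344
grasp_force: 25.8
```

>>> {"op": "jog_arm", "data": {
  "deltas": [
    [-0.003,-0.01,0,0,0,0,0.2],
    [-0.007,-0.025,0,0,0,0,0.2],
    [-0.01,-0.037,0,0,0,0,0.2],
    [-0.01,-0.037,0,0,0,0,0.2],
    [-0.01,-0.037,0,0,0,0,0.2],
    [-0.01,-0.037,0,0,0,0,0.2],
    [-0.009,-0.035,0,0,0,0,0.2],
    [-0.008,-0.029,0,0,0,0,0.2],
    [-0.005,-0.018,0,0,0,0,0.2],
    [-0.002,-0.007,0,0,0,0,0.2]
  ]
}}

```text
t: 32.65
eef_pos: [0.373, -0.2741, 0.1431]
tool_rot: [-0.001, 0.903, 0.43, -0.001]
contact_force: [-0.1, 0.6, -1.2]
gripper_width: 0.346
grasp_force: 25.7
```

>>> {"op": "jog_arm", "data": {
  "deltas": [
    [0,0,-0.005,0,0,0,0.2],
    [0,0,-0.015,0,0,0,0.2],
    [0,0,-0.015,0,0,0,0.2],
    [0,0,0,0,0,0,0.2],
    [0,0,0,0,0,0,0.2]
  ]
}}

```text
t: 33.15
eef_pos: [0.3754, -0.2708, 0.109]
tool_rot: [-0.001, 0.901, 0.433, -0.0]
contact_force: [-0.3, -0.2, -1.2]
gripper_width: 0.344
grasp_force: 25.7
```

```bash
python3 - <<'E'
from h import *
T=cam("top");S=cam("scene")
g=lambda im:(255*np.clip(im/110.,0,1)**0.6).astype(np.uint8)
t=lambda c,x,y:cv2.resize(g(c["img"][y:y+110,x:x+100]),None,fx=4,fy=4,interpolation=cv2.INTER_CUBIC)
save("l7.png",np.hstack([t(T,410,225),t(S,105,245)]))
o=bot.get_obs(); print(o["eef_pos"],o["tool_rot"])
E
```

```text
[ 0.37588018 -0.27160356  0.10977047] [2.24970170e-04 9.01537539e-01 4.32700766e-01 2.47705473e-04]
```

View pics/l7.png

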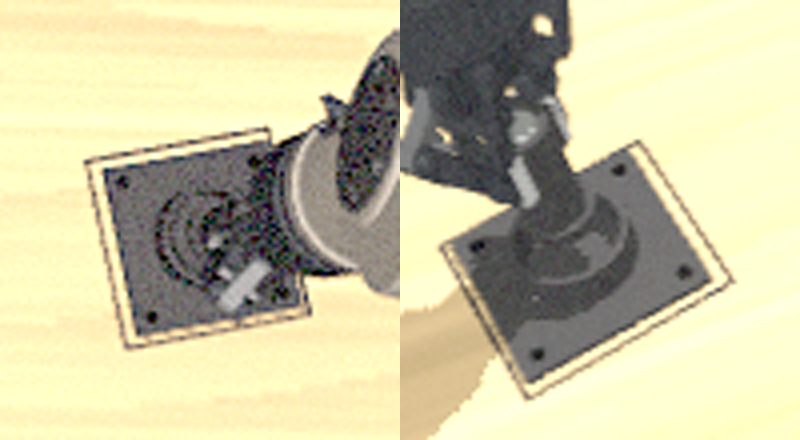

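The leg's foot hangs over the middle of the square's collar, about 15 mm above the rim. I lower it into the collar.

>>> {"op": "jog_arm", "data": {
  "deltas": [
    [0,-0.001,-0.008,0,0,0,0.2],
    [0,0,-0.01,0,0,0,0.2],
    [0,0,-0.01,0,0,0,0.2],
    [0,0,-0.005,0,0,0,0.2],
    [0,0,-0.002,0,0,0,0.2],
    [0,0,0,0,0,0,0.2]
  ]
}}

```text
t: 33.85
eef_pos: [0.3752, -0.2729, 0.0739]
tool_rot: [-0.0, 0.902, 0.432, -0.0]
contact_force: [0.3, -0.3, -1.6]
gripper_width: 0.344
grasp_force: 25.7
```

>>> {"op": "jog_arm", "data": {
  "deltas": [
    [0,0,-0.001,0,0,0,0.2],
    [0,0,-0.001,0,0,0,0.2],
    [0,0,-0.001,0,0,0,0.2],
    [0,0,0,0,0,0,0.2]
  ]
}}

```text
t: 34.25
eef_pos: [0.3753, -0.2731, 0.0713]
tool_rot: [0.0, 0.902, 0.432, 0.0]
contact_force: [0.2, 0.2, -0.3]
gripper_width: 0.344
grasp_force: 25.7
```

>>> {"op": "jog_arm", "data": {
  "deltas": [
    [0,0,-0.001,0,0,0,0.2],
    [0,0,0,0,0,0,0.2]
  ]
}}

```text
t: 34.45
eef_pos: [0.3754, -0.2731, 0.0703]
tool_rot: [0.0, 0.902, 0.432, 0.0]
contact_force: [-0.3, -0.3, -0.9]
gripper_width: 0.346
grasp_force: 25.8
```

>>> {"op": "jog_arm", "data": {
  "deltas": [
    [0,0,-0.0005,0,0,0,0.2],
    [0,0,0,0,0,0,0.2]
  ]
}}

```text
t: 34.65
eef_pos: [0.3754, -0.2731, 0.0702]
tool_rot: [0.0, 0.902, 0.432, -0.0]
contact_force: [-1.3, 1.5, 6.0]
gripper_width: 0.344
grasp_force: 26.5
```

Down on the floor at 0.070, as expected. I release, rise, then move aside to the left and look.

>>> {"op": "jog_arm", "data": {
  "deltas": [
    [0,0,0.0005,0,0,0,0.42],
    [0,0,0,0,0,0,0.5],
    [0,0,0,0,0,0,1],
    [0,0,0,0,0,0,1],
    [0,0,0,0,0,0,1],
    [0,0,0.015,0,0,0,1],
    [0,0,0.03,0,0,0,1],
    [0,0,0.03,0,0,0,1],
    [0,0,0.03,0,0,0,1],
    [0,0,0.02,0,0,0,1]
  ]
}}

```text
t: 35.65
eef_pos: [0.3758, -0.2733, 0.1972]
tool_rot: [0.001, 0.902, 0.432, 0.0]
contact_force: [0.0, -0.1, -0.4]
gripper_width: 1.003
grasp_force: 0.0
```

>>> {"op": "jog_arm", "data": {
  "deltas": [
    [0.02,0.04,0,0,0,0,1],
    [0.02,0.04,0,0,0,0,1],
    [0.02,0.04,0,0,0,0,1],
    [0.02,0.04,0,0,0,0,1],
    [0.01,0.045,0,0,0,0,1],
    [0.01,0.045,0,0,0,0,1],
    [0,0.045,0,0,0,0,1],
    [0,0.045,0,0,0,0,1],
    [0,0.03,0,0,0,0,1],
    [0,0,0,0,0,0,1]
  ]
}}

```text
t: 36.65
eef_pos: [0.4749, 0.1022, 0.1958]
tool_rot: [-0.001, 0.9, 0.436, 0.001]
contact_force: [0.1, 0.4, 0.4]
gripper_width: 0.998
grasp_force: 0.0
```

```bash
python3 - <<'E'
from h import *
T=cam("top");S=cam("scene")
g=lambda im:(255*np.clip(im/140.,0,1)**0.7).astype(np.uint8)
t=lambda c,x,y,w,h:cv2.resize(g(c["img"][y:y+h,x:x+w]),(400,400*h//w),interpolation=cv2.INTER_CUBIC)
save("l8.png",np.vstack([np.hstack([t(T,410,225,100,75),t(S,105,270,100,75)]),np.hstack([t(T,170,130,340,190),t(S,85,200,340,190)])]))
o=bot.get_obs(); print(o["t"],o["eef_pos"])
E
```

```text
36.75 [0.4750664  0.09732232 0.19515538]
```

View pics/l8.png

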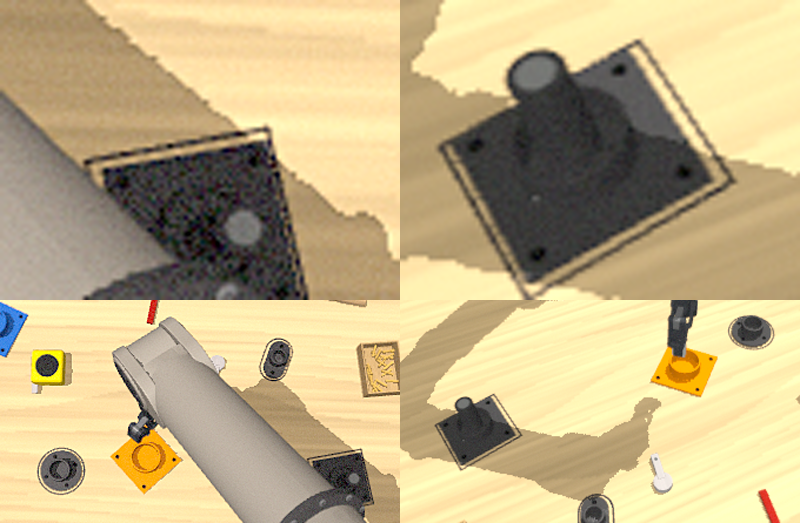

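The leg stands upright in the square's collar, with its disc at scene (139,287) and top (471,281). The round and oblong sockets are on their outlines, and the hinge and tape have not moved. I check the leg's position and hand in if it is good.

```bash
python3 - <<'E'
from h import *
T=cam("top");S=cam("scene")
a=onz(S,[(138.6,287.1)],.085)[0];b=onz(T,[(470.9,281.4)],.085)[0];print(a,b)
d=np.linalg.norm((a+b)[:2]/2-[.3763,-.2723]); print(d)
if d<.007: print(bot.hand_in())
E
```

```text
[ 0.37379821 -0.27240115  0.085     ] [ 0.37551556 -0.27441815  0.085     ]
0.001982713564855633
the job is handed in; nothing more can be done
None
```

The job is handed in at about 37 s of the 128 s. By camera, each socket is within about 3 mm of its outline's centre and the square and oblong are lined up. The leg stands about 2 mm off the middle of the square's collar, and the hinge and tape look undisturbed. The judge's verdict was not returned.

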